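# Pack the injector and gauge in the transit case and lower its heavy cover

### The job

Pack the transit case: lay the injector flat in the long bay and set the pressure gauge down, dial up, in the short bay, without dropping it. Then push the heavy cover down slowly so that it shuts fully without slamming, and slide the bolt on the front of the case fully home. Leave the ratchet, brass drift, grease tub and coupler where they are.

Things in the scene. Friction and masses are not known exactly. Their poses are not given: they have to be found in the camera images.
- case: Fixed open-topped aluminium transit case, 190 (x) x 316 (y) x 72 mm high, walls 4 mm, lined floor 7 mm above the worktop. Origin: centre of its underside; x points to the hinge side (away from the robot), y along its length, z up. A cross wall 4 mm thick, its top 35 mm above the worktop, at y = +46 mm divides it into the long bay (y from -154 to +44 mm) and the short bay (y from +48 to +154 mm); both are 182 mm wide in x.
- long_bay (a point): Place for the part on the lined floor of the long bay (198 mm in y, 182 mm in x), 7 mm above the worktop: midway along the bay in y and 14 mm forward (-x) of its middle, so that the hand keeps clear of the upright cover. Axes as the case.
- short_bay (a point): Place for the part on the lined floor of the short bay (106 mm in y, 182 mm in x), 7 mm above the worktop: midway along the bay in y and 14 mm forward (-x) of its middle, so that the hand keeps clear of the upright cover. Axes as the case.
- cover_hinge (a point): Middle of the cover's hinge line, on the case's rear top edge, 72 mm above the worktop; the hinge runs along the case's y.
- cover_edge (a point): Middle of the cover's free edge on its outer face, 190 mm from the hinge line and 8 mm outside the hinge plane. The cover is a flat plate 190 x 316 mm, 7 mm thick, about 0.8 kg; closed, its outer face is level, 80 mm above the worktop. In the middle of the free edge a small keeper for the bolt stands out 35 mm further.
- cover (a joint): Cover angle in rad: 0 shut, pi/2 upright, larger leaning back away from the robot (stop at 1.85). It starts at or past upright. The hinge is stiff (friction about 0.85 N m) and holds the cover at nearly any angle; it moves when pushed, with about 5 N at the free edge, and near shut it may sink slowly by itself. Push on its outer face, from behind at first.
- bolt (a joint): Travel of the slide bolt in m: 0 withdrawn (start), 0.035 fully home in the cover's keeper. It slides along the case's +y (to the left seen from the robot) and needs about 2 N.
- bolt_knob (a point): Middle of the bolt's upright black knob, 16 mm diameter, 22 mm tall, 84 mm above the worktop (top at 95 mm), 22 mm in front of the case's front wall; it moves with the bolt.
- injector_mid (a point): Grey steel diesel injector, lying, 170 mm long, 0.42 kg. This point is at mid-length on the axis of the round body, 14 mm above what it lies on. Its length runs along its y: nozzle tip at -85 mm, connector end at +85 mm (black connector standing up to 56 mm near that end). Round body 25 mm diameter from y = -20 to +51 mm, hexagons 32 mm wide beyond; grasp across the body at this point. Either way round is fine in the bay.
- gauge_mid (a point): Pressure gauge, black round body of 65 mm diameter, 32 mm tall, lying on its back, 0.24 kg. This point is the centre of the round body, half-way up (16 mm). A brass stem points along its -x, ending 58 mm from this point. Grasp across the body along its y. Either way round is fine in the bay.
- ratchet: Loose ratchet, 205 x 34 x 32 mm, leave alone; origin under its centre.
- drift: Loose brass bar, 130 x 17 x 15 mm, leave alone; origin under its centre.
- tub: Loose grease tub, 59 mm diameter, 42 mm tall, leave alone; origin under its centre.
- coupler: Loose steel coupler standing upright, 26 mm diameter, 88 mm tall, leave alone; origin under its centre.
Mind the look-alikes: they are no part of the job. What is meant by the part that bears gauge_mid is not blue, brown or pink, and is the larger of those in its own colour.

How it is judged:
By the outcome, as a careful person would: the job done as asked, in the order asked, and still so for the second after the job is handed in, with the robot touching nothing.
It also fails if it takes over 72 s, if anything falls off the work surface, if the arm or the gripper's body presses on something with over 40 N, if the wrist force passes 120 N, or if a joint passes its speed limit or range.

### The arm

A 7-joint arm with a two-finger parallel gripper is mounted at the origin on a cart in front of the work surface, level with it; the furniture and walls round the work are solid. World frame = base frame: x ahead of the robot, y to its left, z up, the work surface at z = 0. Lengths are in m, angles in rad, forces in N, time in s.
With the tool pointing down it reaches from about 0.35 to 0.9 m from the base axis. Payload 8.1 kg.
Tool frame: the origin (TCP) lies at the very end of the fingers, on their centre line; the grasp point (between the pads) lies 19 mm behind it; z points along the fingers, y is the line along which they close (so a half turn about z gives the same grasp; the last joint's range is limited). The gripper opens to 92 mm and grips with 3 to 60 N. Pads are 19 mm wide; open, the fingers measure 130 mm over their backs; the gripper's body (75 mm by 190 mm) begins 47 mm behind the grasp point.
Start: joints at [1.243, 0.434, 0.025, 1.573, -0.012, 1.134, -0.075], TCP at [0.139, -0.609, 0.227] pointing down, gripper open.
Joint ranges: [-2.62, 2.62], [-0.44, 2.09], [-1.27, 1.32], [0.08, 2.57], [-1.32, 4.46], [0.12, 2], [-2.74, 2.74]. Speed limits (rad/s): [2.22, 2.22, 3.01, 3.01, 3.14, 3.14, 3.14].

### API

Orientations are given as a rotation vector (axis times angle).
In Python, from cell import arm gives the robot as it stands.
- The arm moves only by the tool jog_arm, never from a script. Its argument "rows" is a list of rows, each a list of 3 entries, a list of its own where there are three numbers: the shift along the world's x, y, z in cm, then the turn, a rotation vector about the world's x, y, z in degrees, then the opening, from 0 (shut) to 1 (fully open). A call has 1 to 8 rows; each row is the pose to reach, as a shift and turn from the pose commanded when the call began; what a row does not reach only later rows make up. A row lasts 1/8 s, in which the tool goes at most 62.5 mm and 10.7 degrees, less where a joint would pass 70% of its speed; a pose out of reach is approached as far as the arm can. A call with a gripper value outside its range is refused whole. The fingers move at their own pace and stop on an object; "newtons" is the grip in N (left out, the last holds). Time passes only in rows, so rows that repeat a pose let the fingers close. It gives the time, the measured TCP pose, the force, the opening and the grip force at its end, in the units of the state.
- arm.observe(): the state, without advancing time (a new reading comes with each control period).
- arm.get_image(name): name is "side" or "top"; returns a dict with "img" (400x640x3 uint8, red, green, blue), "depth" (400x640 float32, m along the optical axis (not along the pixel's ray), 0 where there is no reading), "fx", "fy", "cx", "cy" (pixels), "dist_coeffs" ([k1, k2, p1, p2, k3] as OpenCV has them; the pictures are not rectified), "rvec" (rotation vector, rad) and "tvec" (3), from world to camera coordinates, as OpenCV has them. Camera axes: x right, y down, z forward; pixel columns grow to the right and rows downward; lengths in m; the calibration is good to about 2 mm. A picture is of the moment at which its call begins.
- arm.sign_off(): hands the job in; it is judged then, once.
The state is a dict: "clock": time; "joints": joint angles; "dq": joint speeds; "joint_efforts": joint torques, N m; "position": TCP position; "ee_rot": TCP orientation; "force": force on the tool from outside, world axes, zero at the start; "ft_torque": the same for the moment, N m; "width": opening from 0.0 (shut) to 1.0 (fully open); "gripper_force": force on a finger pad.
Only numpy, scipy, OpenCV 4.12 (cv2) and the standard library are available. Lean on these libraries where they do the work, as an engineer would, in place of code of your own. Each camera call takes 0.05 s, during which the arm holds its last target. There are 200 camera calls.

## Working session

There is one attempt and no reset: what is moved stays moved. The work goes in short steps, Python scripts to look and compute and a tool call to move; the robot and the scene stay as the last step left them, time stands still between calls to the robot, and variables do not carry over. Pictures are saved under pics/ and viewed, at most 10 in all, crops included, and the job is handed in when it is done.

Besides the shell and the picture viewer there is one more tool, called after ">>>" in YAML: its name, and indented under it one key for each argument. jog_arm: Moves the arm, as the interface text tells. Its arguments: {"type":"object","properties":{"rows":{"type":"array","items":{"type":"array"}},"newtons":{"type":"number"}},"required":["rows"]}

```bash
mkdir -p pics; ls
cat > h.py <<'E'
import numpy as np, cv2
from cell import arm
def K(c): return np.array([[c["fx"],0,c["cx"]],[0,c["fy"],c["cy"]],[0,0,1.]])
def cloud(c):
    h,w=c["depth"].shape; u,v=np.meshgrid(np.arange(w),np.arange(h))
    p=cv2.undistortPoints(np.stack([u,v],-1).reshape(-1,1,2).astype(np.float64),K(c),np.array(c["dist_coeffs"],float)).reshape(h,w,2)
    z=c["depth"].astype(float); P=np.dstack([p[...,0]*z,p[...,1]*z,z])
    R=cv2.Rodrigues(np.array(c["rvec"],float))[0]; W=(P-np.array(c["tvec"]).ravel())@R
    W[z==0]=np.nan; return W
def ray(c,u,v,h):
    p=cv2.undistortPoints(np.array([[[u,v]]],float),K(c),np.array(c["dist_coeffs"],float)).ravel()
    R=cv2.Rodrigues(np.array(c["rvec"],float))[0]; o=-R.T@np.array(c["tvec"]).ravel(); d=R.T@np.array([*p,1]); return o+d*(h-o[2])/d[2]
def get(n):
    c=arm.get_image(n); np.savez("last_"+n+".npz",**{k:np.array(v) for k,v in c.items()}); return c
E
python3 - <<'E'
from h import *
for n in("top","side"):
    c=get(n); cv2.imwrite(f"pics/{n}0.png",c["img"][...,::-1]); R=cv2.Rodrigues(np.array(c["rvec"],float))[0]; print(n,-R.T@np.array(c["tvec"]).ravel(),R[2])
o=arm.observe();print(o)
E
```

```text
pics
top [0.47550427 0.04674724 1.24168786] [ 0.06782235 -0.00798732 -0.99766544]
side [0.47324597 0.96595949 0.78645365] [ 0.07208834 -0.79504556 -0.60225063]
{'clock': 0.1, 'joints': array([ 1.24341376,  0.4351267 ,  0.02495166,  1.57398586, -0.0115782 ,
        1.13395638, -0.07509639]), 'dq': array([-0.00070642, -0.00046379,  0.00166632, -0.0055646 , -0.0009143 ,
        0.00177316,  0.00263545]), 'joint_efforts': array([ 3.09933814e-03, -6.69125748e+01,  9.87691171e-01, -3.15148759e+01,
       -6.06291834e-02,  3.73803440e-02,  9.28875647e-05]), 'position': array([ 0.1391684 , -0.60886552,  0.22604754]), 'ee_rot': array([-3.12048415e+00, -3.52141835e-01,  4.39750526e-04]), 'force': array([-0.13257328, -1.03707336,  0.01744567]), 'ft_torque': array([-0.00905993,  0.02344531, -0.03328497]), 'gripper_force': 0.0, 'width': 0.9978067720812993}
```

View pics/top0.png

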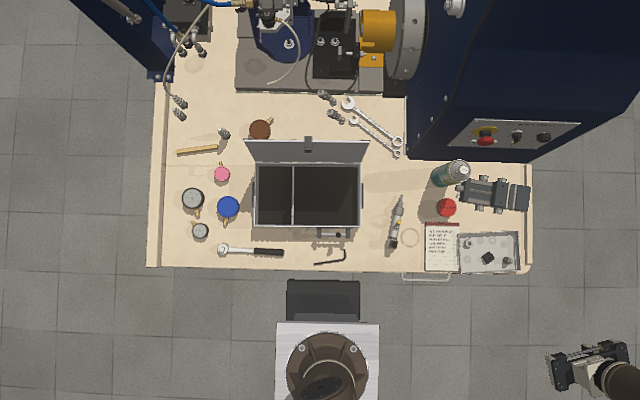

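View pics/side0.png

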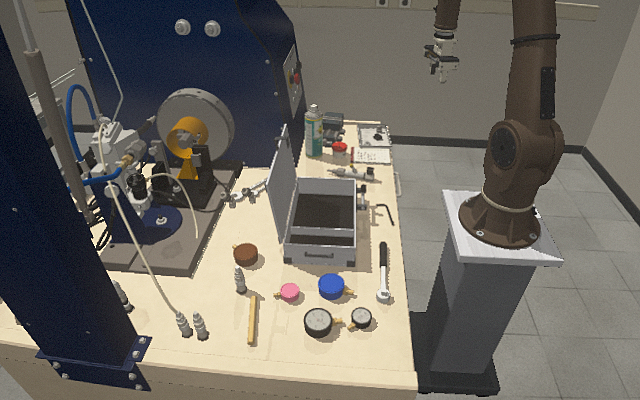

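Top view: case around (308,195) with the cover standing at its far side. The injector is at (396,222) with its tip up. The black gauges are the large one at (193,198) and the small one at (200,230). The bolt knob is near (330,232), the ratchet at (250,251) and the tub near (447,207). The side view agrees: large gauge at (318,322), blue one at (331,287).

Run:
```python
from h import *
t=dict(np.load("last_top.npz")); W=cloud(t)
def reg(u0,u1,v0,v1,z0,z1):
    P=W[v0:v1,u0:u1].reshape(-1,3); P=P[(P[:,2]>z0)&(P[:,2]<z1)]; return P
def rect(n,P):
    r=cv2.minAreaRect((P[:,:2]*1000).astype(np.float32)); print(n,len(P),"mean",P.mean(0).round(4),"rect",np.round(r[0],1),np.round(r[1],1),round(r[2],1),"z",np.percentile(P[:,2],[5,50,95]).round(4))
print("table",np.nanmedian(W[240:262,165:205,2]))
rect("gauge top",reg(178,208,182,212,.024,.05)); rect("gauge all",reg(178,208,182,218,.012,.05))
rect("small",reg(188,212,221,242,.015,.06))
rect("inj",reg(380,412,190,256,.008,.08)); rect("inj tall",reg(380,412,190,256,.04,.08))
rect("case rim",reg(245,370,150,232,.064,.078))
P=reg(240,375,130,240,.064,.078);print(P.min(0),P.max(0))
rect("bolt",reg(312,356,222,246,.03,.12))
rect("knob",reg(312,356,222,246,.088,.105))
C=reg(235,375,125,170,.1,.3);print("cover zmax",C[:,2].max());top=C[C[:,2]>.235];rect("covertop",top);lo=C[(C[:,2]>.1)&(C[:,2]<.18)];rect("coverlow",lo)
im=t["img"][...,::-1]
a=cv2.resize(im[180:250,170:230],None,fx=6,fy=6,interpolation=2);b=cv2.resize(im[180:260,300:420],None,fx=4,fy=4,interpolation=2)
o=np.zeros((420,840+0,3),np.uint8);o[:420,:360]=a;o[:320,360:]=b;cv2.imwrite("pics/crop1.png",cv2.resize(o,(798,400)))
```

```text
table 0.0004777901769372991
gauge top 353 mean [0.5248 0.4248 0.031 ] rect [525.1 424.4] [61.5 63. ] 1.1 z [0.0271 0.0309 0.0348]
gauge all 403 mean [0.5208 0.4232 0.0292] rect [518.6 418.7] [80.6 63.3] 45.9 z [0.0161 0.0305 0.0347]
small 198 mean [0.4265 0.4006 0.0224] rect [427.  404.1] [54.5 45.8] 79.1 z [0.0171 0.0227 0.0267]
inj 440 mean [ 0.4579 -0.1965  0.0279] rect [ 467.7 -201.2] [ 32.8 167.9] 79.7 z [0.0155 0.0246 0.0509]
inj tall 78 mean [ 0.4191 -0.1914  0.0494] rect [ 430.9 -193.6] [20.1 85.7] 80.1 z [0.0432 0.0492 0.0538]
case rim 655 mean [0.544  0.0593 0.0712] rect [537.8  71. ] [203.9 316.7] 0.7 z [0.0654 0.0716 0.0757]
[ 0.41691422 -0.08819698  0.06400903] [0.64163345 0.230095   0.07799897]
bolt 285 mean [ 0.4369 -0.0097  0.0669] rect [433.5  -7.6] [ 35.7 125.9] 1.3 z [0.0567 0.0641 0.0936]
knob 23 mean [ 0.426  -0.0203  0.0944] rect [426.3 -21.2] [11.7 14.8] 1.2 z [0.09   0.0949 0.0978]
cover zmax 0.29936487077112656
covertop 784 mean [0.6613 0.0709 0.2593] rect [652.6  71.9] [ 36.8 316.4] 0.3 z [0.2383 0.258  0.2964]
coverlow 900 mean [0.6473 0.0727 0.1413] rect [647.2  72.9] [ 12.4 315.2] 0.7 z [0.1045 0.1418 0.1772]
```

View pics/crop1.png

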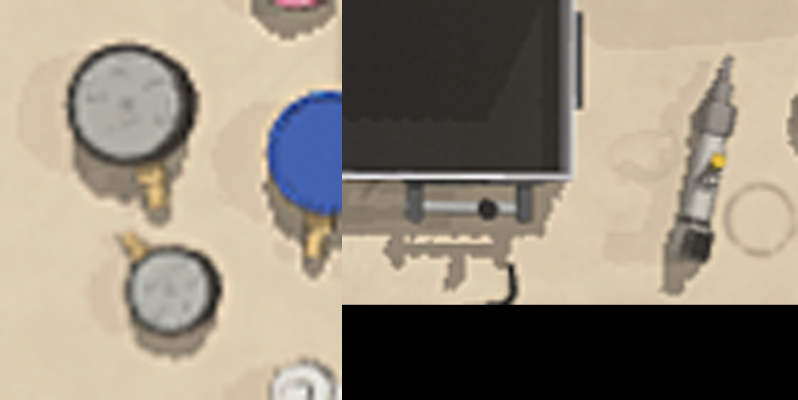

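The crop shows the large black gauge with its stem towards -x and slightly -y, and the injector with its nozzle towards +x and its dark connector end towards -x. I'll refine the injector axis, the stem direction, the case edges and the room behind the cover.

Run:
```python
from h import *
t=dict(np.load("last_top.npz")); W=cloud(t)
def reg(u0,u1,v0,v1,z0,z1):
    P=W[v0:v1,u0:u1].reshape(-1,3); return P[(P[:,2]>z0)&(P[:,2]<z1)]
P=reg(380,412,190,256,.010,.08); d=np.array([-.984,.179])
for _ in range(3):
    s=(P[:,:2]-[.468,-.201])@d; b=(s>-.025)&(s<.055)
    n=np.array([-d[1],d[0]]); l=(P[:,:2]-[.468,-.201])@n
    mids=[];ss=[]
    for a in np.arange(-.08,.085,.01):
        k=(s>a)&(s<=a+.01)
        if k.sum()>4: mids.append((l[k].min()+l[k].max())/2);ss.append(a+.005); 
        if _==2 and k.sum()>4: print(round(a,3),k.sum(),(l[k].min()*1e3).round(1),(l[k].max()*1e3).round(1),P[k,2].max().round(3))
    q=np.polyfit(ss,mids,1); d=d+n*q[0]; d/=np.linalg.norm(d)
print("dir",d,np.degrees(np.arctan2(d[1],d[0])),"offset",q[1],"s range",s.min(),s.max(),"mid",np.array([.468,-.201])+n*q[1]+d*(s.min()+s.max())/2)
# rims
for nm,a in(("front",(255,365,215,232)),("left",(245,262,170,222)),("right",(352,366,170,222)),("div",(284,302,175,215))):
    p=reg(*a,*((.066,.077) if nm!="div" else(.028,.04))); 
    if nm=="front":p=p[(p[:,1]>.06)&(p[:,1]<.22)]
    print(nm,len(p),np.percentile(p,[3,50,97],axis=0).round(4).tolist())
# stem
hsv=cv2.cvtColor(t["img"],cv2.COLOR_RGB2HSV);m=(hsv[...,1]>90)&(hsv[...,0]>12)&(hsv[...,0]<32);m[:208]=0;m[221:]=0;m[:,:185]=0;m[:,210:]=0
v,u=np.where(m); print("stem px",len(u),u.mean(),v.mean()); st=ray(t,u.mean(),v.mean(),.016);print(st, np.degrees(np.arctan2(st[1]-.4245,st[0]-.5248)))
print("blue",reg(214,242,194,220,.024,.05)[:,:2].mean(0))
# behind cover height map
for x in np.arange(.64,.96,.03):
    r=[]
    for y in np.arange(.0,.4,.04):
        k=(abs(W[...,0]-x)<.016)&(abs(W[...,1]-y)<.02); r.append(round(np.nanmax(W[...,2][k])if k.any() else -1,2))
    print(round(x,2),r)
C=reg(235,375,125,170,.09,.255);C=C[(C[:,1]>.1)&(C[:,1]<.2)];
for z in np.arange(.09,.25,.03):
    k=abs(C[:,2]-z-.01)<.01; print("cov",z+.01,k.sum(),np.percentile(C[k,0],[5,50,95]).round(4) if k.any() else "")
```

```text
-0.08 8 -4.4 2.0 0.02
-0.07 15 -9.2 8.0 0.024
-0.06 17 -8.9 5.8 0.024
-0.05 28 -15.0 16.0 0.031
-0.04 34 -16.7 12.7 0.034
-0.03 33 -15.9 16.3 0.033
-0.02 21 -10.8 10.0 0.027
-0.01 26 -12.7 8.3 0.054
-0.0 29 -12.5 7.0 0.057
0.01 27 -12.5 10.8 0.046
0.02 27 -12.3 11.4 0.033
0.03 27 -12.1 11.9 0.03
0.04 27 -12.6 11.4 0.029
0.05 33 -14.9 12.0 0.051
0.06 36 -15.4 9.5 0.055
0.07 35 -15.0 10.7 0.054
0.08 12 -12.9 16.5 0.048
dir [-0.98141955  0.19187412] 168.93782433372007 offset -0.0009888310715396981 s range -0.08373291009493926 0.08414205999981557 mid [ 0.46798896 -0.19999029]
front 74 [[0.446, 0.068, 0.068], [0.4485, 0.1658, 0.0719], [0.45, 0.2158, 0.0752]]
left 81 [[0.4661, 0.2243, 0.0666], [0.5276, 0.2268, 0.0717], [0.6066, 0.2292, 0.0756]]
right 103 [[0.4708, -0.0876, 0.0676], [0.5414, -0.0849, 0.0719], [0.6148, -0.0822, 0.0752]]
div 54 [[0.4855, 0.1146, 0.0316], [0.5246, 0.1167, 0.035], [0.5975, 0.1185, 0.0389]]
stem px 28 196.46428571428572 211.42857142857142
[0.48442612 0.41369018 0.016     ] -165.01102639436513
blue [0.50216662 0.31511762]
0.64 [np.float64(0.21), np.float64(0.21),
[... 1452 characters left out ...]
float64(0.06), np.float64(0.05), np.float64(0.04), np.float64(0.04), np.float64(0.04), np.float64(0.0)]
0.91 [np.float64(0.18), np.float64(0.06), np.float64(0.06), np.float64(0.12), np.float64(0.08), np.float64(0.04), np.float64(0.04), np.float64(0.04), np.float64(0.04), np.float64(0.01)]
0.94 [np.float64(0.19), np.float64(0.06), np.float64(0.06), np.float64(0.18), np.float64(0.05), np.float64(0.04), np.float64(0.04), np.float64(0.04), np.float64(0.04), np.float64(0.29)]
cov 0.09999999999999999 60 [0.6395 0.641  0.6429]
cov 0.13 77 [0.6429 0.6447 0.6467]
cov 0.16 72 [0.6469 0.6485 0.6501]
cov 0.19 83 [0.651  0.6526 0.654 ]
cov 0.22 82 [0.6547 0.6562 0.6576]
cov 0.25 74 [0.6582 0.6597 0.661 ]
```

>>> jog_arm:
  rows:
    - [[4, 5, -0.5], [0, 0, -3], 1]
    - [[8, 10, -1], [0, 0, -6], 1]
    - [[12, 15, -1.5], [0, 0, -9], 1]
    - [[16, 20, -2], [0, 0, -12], 1]
    - [[20, 25, -3], [0, 0, -15], 1]
    - [[24, 30, -4], [0, 0, -18], 1]
    - [[28, 35, -5], [0, 0, -21], 1]
    - [[28, 35, -5], [0, 0, -21], 1]
  newtons: 25

```text
clock: 1.1
position: [0.4214, -0.255, 0.1761]
ee_rot: [-3.132, 0.213, 0.001]
force: [-1.1, -0.6, 0.6]
width: 1.005
gripper_force: 0.0
```

>>> jog_arm:
  rows:
    - [[2.4, 2.8, -4], [0, 0, -2], 1]
    - [[4.7, 5.5, -8], [0, 0, -3.3], 1]
    - [[4.7, 5.5, -11], [0, 0, -3.3], 1]
    - [[4.7, 5.5, -14], [0, 0, -3.3], 1]
    - [[4.7, 5.5, -16], [0, 0, -3.3], 1]
    - [[4.7, 5.5, -17.1], [0, 0, -3.3], 1]
    - [[4.7, 5.5, -17.1], [0, 0, -3.3], 1]

```text
clock: 1.98
position: [0.4657, -0.2047, 0.0053]
ee_rot: [3.126, -0.313, -0.002]
force: [0.1, 0.0, 0.3]
width: 1.001
gripper_force: 0.0
```

>>> jog_arm:
  rows:
    - [[0, 0, 0], [0, 0, 0], 0.1]
    - [[0, 0, 0], [0, 0, 0], 0.1]
    - [[0, 0, 0], [0, 0, 0], 0.1]
    - [[0, 0, 0], [0, 0, 0], 0.1]
    - [[0, 0, 0], [0, 0, 0], 0.1]
    - [[0, 0, 0], [0, 0, 0], 0.1]
  newtons: 30

```text
clock: 2.72
position: [0.4663, -0.2043, 0.0057]
ee_rot: [3.126, -0.313, -0.0]
force: [0.2, -0.6, 1.0]
width: 0.395
gripper_force: 0.0
```

>>> jog_arm:
  rows:
    - [[0.2, 0.4, 0], [0, 0, 0], 0.1]
    - [[0.2, 0.4, 0], [0, 0, 0], 0.1]
    - [[0.2, 0.4, 0], [0, 0, 0], 0.1]
    - [[0.2, 0.4, 0], [0, 0, 0], 0.1]

```text
clock: 3.22
position: [0.4686, -0.1999, 0.0058]
ee_rot: [-3.126, 0.312, -0.001]
force: [1.0, 1.4, 0.8]
width: 0.266
gripper_force: 29.7
```

>>> jog_arm:
  rows:
    - [[0, 0, 2.5], [0, 0, 0], 0.1]
    - [[0, 0, 6], [0, 0, 5], 0.1]
    - [[0, 0, 10], [0, 0, 14], 0.1]
    - [[0, 2, 14], [0, 0, 23], 0.1]
    - [[1, 5, 14], [0, 0, 32], 0.1]
    - [[2, 8, 14], [0, 0, 41], 0.1]
    - [[3, 11, 14], [0, 0, 50], 0.1]
    - [[4, 14, 14], [0, 0, 59], 0.1]

```text
clock: 4.22
position: [0.5078, -0.0597, 0.1453]
ee_rot: [-2.872, -1.274, 0.002]
force: [-0.4, -0.0, -3.6]
width: 0.261
gripper_force: 29.7
```

>>> jog_arm:
  rows:
    - [[0.5, 2.5, 0], [0, 0, 9], 0.1]
    - [[1, 5, 0], [0, 0, 18], 0.1]
    - [[1.5, 7, 0], [0, 0, 27], 0.1]
    - [[1.9, 7.6, 0], [0, 0, 36], 0.1]
    - [[1.9, 7.6, 0], [0, 0, 42.5], 0.1]
    - [[1.9, 7.6, 0], [0, 0, 42.5], 0.1]

```text
clock: 4.97
position: [0.5267, 0.0153, 0.1451]
ee_rot: [-2.22, -2.221, 0.002]
force: [0.1, -0.7, -4.0]
width: 0.266
gripper_force: 29.7
```

Run:
```python
from h import *
c=get("side"); s=get("top"); o=arm.observe(); print(o["position"],o["ee_rot"],o["width"],o["gripper_force"],o["clock"])
a=c["img"][150:290,230:450,::-1]; b=s["img"][100:260,210:430,::-1]
cv2.imwrite("pics/inj1.png",np.hstack([cv2.resize(a,(400,255),interpolation=2),cv2.resize(b,(400,255),interpolation=2)]))
```

```text
[0.52685243 0.01526821 0.14532617] [-2.22321456e+00 -2.21891011e+00  1.25104157e-03] 0.2598356658929554 29.6848127245903 5.075
```

View pics/inj1.png

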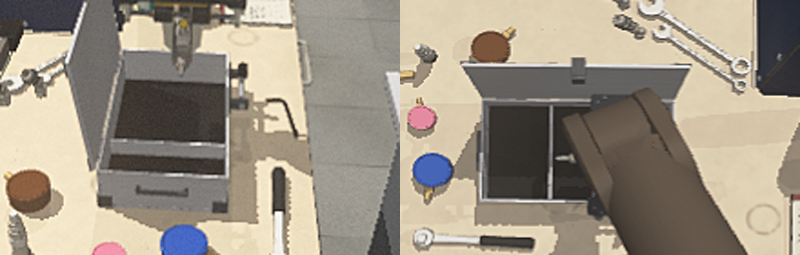

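The view shows the injector held level along y, nozzle towards the cross wall, over the long bay. Lowering it.

>>> jog_arm:
  rows:
    - [[0.1, 0.05, -3], [0, 0, 0.3], 0.1]
    - [[0.1, 0.05, -6], [0, 0, 0.3], 0.1]
    - [[0.1, 0.05, -9], [0, 0, 0.3], 0.1]
    - [[0.1, 0.05, -11], [0, 0, 0.3], 0.1]
    - [[0.1, 0.05, -12.3], [0, 0, 0.3], 0.1]
    - [[0.1, 0.05, -12.9], [0, 0, 0.3], 0.1]
    - [[0.1, 0.05, -13.1], [0, 0, 0.3], 0.1]
    - [[0.1, 0.05, -13.1], [0, 0, 0.3], 0.1]

```text
clock: 6.08
position: [0.5287, 0.0162, 0.0152]
ee_rot: [2.214, 2.228, 0.001]
force: [-0.0, -0.8, -3.2]
width: 0.262
gripper_force: 29.7
```

>>> jog_arm:
  rows:
    - [[0, 0, -0.15], [0, 0, 0], 0.1]
    - [[0, 0, -0.22], [0, 0, 0], 0.1]
    - [[0, 0, -0.22], [0, 0, 0], 0.1]
    - [[0, 0, -0.22], [0, 0, 0], 0.65]
    - [[0, 0, -0.22], [0, 0, 0], 0.65]
    - [[0, 0, -0.22], [0, 0, 0], 0.65]
    - [[0, 0, -0.22], [0, 0, 0], 0.65]
    - [[0, 0, -0.22], [0, 0, 0], 0.65]

```text
clock: 7.08
position: [0.5283, 0.0162, 0.0126]
ee_rot: [2.214, 2.229, 0.0]
force: [-0.3, 0.1, 0.3]
width: 0.648
gripper_force: 0.0
```

>>> jog_arm:
  rows:
    - [[0, 0, 3], [0, 0, 0], 0.65]
    - [[0, 0, 8], [0, 0, 0], 0.65]
    - [[0, 0, 13], [0, 0, 0], 0.65]
    - [[0, 5, 14], [0, 0, -7], 1]
    - [[0, 11, 14], [0, 0, -14], 1]
    - [[0, 17, 14], [0, 0, -21], 1]
    - [[0, 23, 14], [0, 0, -28], 1]
    - [[0, 29, 14], [0, 0, -35.4], 1]

```text
clock: 8.07
position: [0.5282, 0.3079, 0.1526]
ee_rot: [2.79, 1.444, 0.0]
force: [1.4, 0.7, -0.2]
width: 1.001
gripper_force: 0.0
```

>>> jog_arm:
  rows:
    - [[-0.2, 5, 0], [0, 0, 0], 1]
    - [[-0.3, 10, 0], [0, 0, 0], 1]
    - [[-0.3, 11.8, 0], [0, 0, 0], 1]
    - [[-0.3, 11.8, 0], [0, 0, 0], 1]
    - [[-0.3, 11.8, 0], [0, 0, 0], 1]

```text
clock: 8.7
position: [0.5262, 0.422, 0.1523]
ee_rot: [2.787, 1.447, -0.001]
force: [-0.5, -0.0, 0.0]
width: 0.997
gripper_force: 0.0
```

Run:
```python
from h import *
c=get("side"); s=get("top"); o=arm.observe(); print(o["position"],o["ee_rot"],o["width"],o["clock"])
a=c["img"][240:380,230:450,::-1]; b=s["img"][130:260,160:380,::-1]
cv2.imwrite("pics/g1.png",np.hstack([cv2.resize(a,(400,255),interpolation=2),cv2.resize(b,(400,255),interpolation=2)]))
W=cloud(s);P=W[170:225,255:360].reshape(-1,3);P=P[(P[:,2]>.012)&(P[:,2]<.07)&(P[:,1]<.11)&(P[:,1]>-.08)&(P[:,0]>.455)&(P[:,0]<.61)]
print(len(P),P.mean(0),P.min(0),P.max(0))
```

```text
[0.52626898 0.42198029 0.15258773] [ 2.78760550e+00  1.44594876e+00 -2.59806063e-04] 1.0009854008060566 8.8
489 [0.52886049 0.00792003 0.03218372] [ 0.45666692 -0.07752561  0.01204109] [0.6085678  0.10855524 0.06332145]
```

View pics/g1.png

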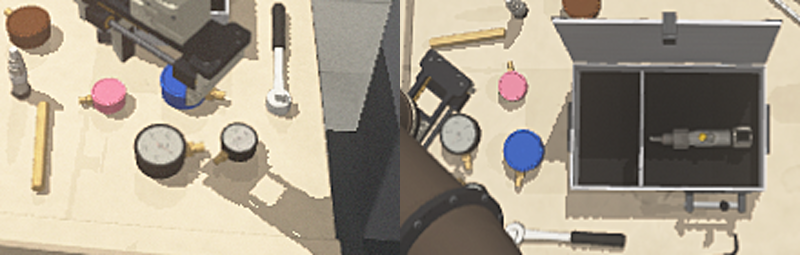

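The injector lies flat along y in the long bay, and the gauge is under the open hand. Descending on the gauge.

>>> jog_arm:
  rows:
    - [[-0.1, 0.25, -3], [0, 0, 0], 1]
    - [[-0.1, 0.25, -6], [0, 0, 0], 1]
    - [[-0.1, 0.25, -9], [0, 0, 0], 1]
    - [[-0.1, 0.25, -11.5], [0, 0, 0], 1]
    - [[-0.1, 0.25, -13.5], [0, 0, 0], 1]
    - [[-0.1, 0.25, -14.6], [0, 0, 0], 1]
    - [[-0.1, 0.25, -14.6], [0, 0, 0], 0.5]
    - [[-0.1, 0.25, -14.6], [0, 0, 0], 0.5]
  newtons: 25

```text
clock: 9.8
position: [0.5248, 0.4272, 0.0075]
ee_rot: [-2.787, -1.45, -0.002]
force: [-0.3, -0.3, -0.9]
width: 0.833
gripper_force: 0.0
```

>>> jog_arm:
  rows:
    - [[0, 0, 0], [0, 0, 0], 0.5]
    - [[0, 0, 0], [0, 0, 0], 0.5]
    - [[0, 0, 0], [0, 0, 0], 0.5]
    - [[0, 0, 0], [0, 0, 0], 0.5]

```text
clock: 10.3
position: [0.525, 0.4269, 0.0075]
ee_rot: [2.787, 1.45, 0.002]
force: [0.8, -1.6, 5.4]
width: 0.685
gripper_force: 25.0
```

>>> jog_arm:
  rows:
    - [[0, 0, 1.5], [0, 0, 0], 0.5]
    - [[0, 0, 5], [0, 0, 0], 0.5]
    - [[0, 0, 9], [0, 0, 0], 0.5]
    - [[0, -2, 13], [0, 0, 5], 0.5]
    - [[0, -5, 14], [0, 0, 10], 0.5]
    - [[0, -9, 14], [0, 0, 15], 0.5]
    - [[0.1, -13, 14], [0, 0, 20], 0.5]
    - [[0.2, -17, 14], [0, 0, 25], 0.5]

```text
clock: 11.3
position: [0.5258, 0.2554, 0.1471]
ee_rot: [2.404, 2.023, -0.0]
force: [-0.2, 0.3, -2.3]
width: 0.687
gripper_force: 25.0
```

>>> jog_arm:
  rows:
    - [[0.1, -3.5, 0], [0, 0, 3], 0.5]
    - [[0.1, -7, 0], [0, 0, 5], 0.5]
    - [[0.1, -8.3, 0], [0, 0, 5], 0.5]
    - [[0.1, -8.3, 0], [0, 0, 5], 0.5]
    - [[0.1, -8.3, 0], [0, 0, 5], 0.5]

```text
clock: 11.92
position: [0.5271, 0.1755, 0.1469]
ee_rot: [-2.315, -2.123, -0.002]
force: [-0.8, -0.1, -2.6]
width: 0.684
gripper_force: 25.0
```

Run:
```python
from h import *
c=get("side"); s=get("top"); o=arm.observe(); print(o["position"],o["ee_rot"],o["width"],o["gripper_force"],o["force"])
a=c["img"][150:290,230:450,::-1]; b=s["img"][130:260,190:410,::-1]
cv2.imwrite("pics/g2.png",np.hstack([cv2.resize(a,(400,255),interpolation=2),cv2.resize(b,(400,255),interpolation=2)]))
```

```text
[0.52704497 0.17546854 0.14673556] [-2.31416086e+00 -2.12386721e+00 -1.19227772e-03] 0.6877046820104548 24.96207812335342 [-0.06225631 -0.83149434 -2.74174331]
```

View pics/g2.png

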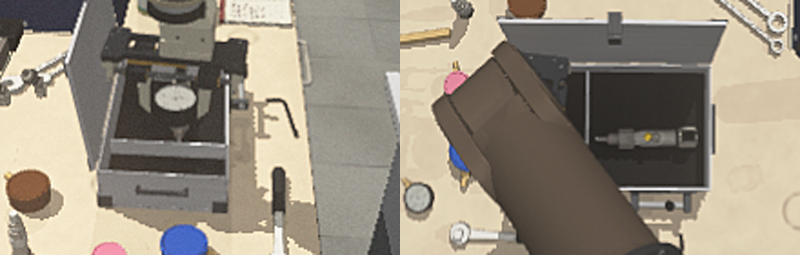

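The gauge is held level and dial up over the short bay. Lowering it gently.

>>> jog_arm:
  rows:
    - [[0, -0.15, -3], [0, 0, 0], 0.5]
    - [[0, -0.15, -6], [0, 0, 0], 0.5]
    - [[0, -0.15, -8.5], [0, 0, 0], 0.5]
    - [[0, -0.15, -10.5], [0, 0, 0], 0.5]
    - [[0, -0.15, -12], [0, 0, 0], 0.5]
    - [[0, -0.15, -12.8], [0, 0, 0], 0.5]
    - [[0, -0.15, -13.1], [0, 0, 0], 0.5]
    - [[0, -0.15, -13.1], [0, 0, 0], 0.5]

```text
clock: 13.02
position: [0.5275, 0.1724, 0.0159]
ee_rot: [2.317, 2.122, 0.001]
force: [0.0, 0.7, -2.4]
width: 0.682
gripper_force: 25.0
```

>>> jog_arm:
  rows:
    - [[0, 0.1, -0.1], [0, 0, 0], 0.5]
    - [[0, 0.1, -0.15], [0, 0, 0], 0.5]
    - [[0, 0.1, -0.15], [0, 0, 0], 0.5]
    - [[0, 0.1, -0.15], [0, 0, 0], 0.9]
    - [[0, 0.1, -0.15], [0, 0, 0], 0.9]
    - [[0, 0.1, -0.15], [0, 0, 0], 0.9]
    - [[0, 0.1, -0.15], [0, 0, 0], 0.9]

```text
clock: 13.9
position: [0.5273, 0.1732, 0.0141]
ee_rot: [2.317, 2.122, 0.0]
force: [0.2, -0.0, -0.5]
width: 0.901
gripper_force: 0.0
```

>>> jog_arm:
  rows:
    - [[0, 0, 2], [0, 0, 0], 0.9]
    - [[0, 0, 6], [0, 0, 0], 0.9]
    - [[0, 0, 11], [0, 0, -5], 0.9]
    - [[0, 0, 16.5], [0, 0, -14], 0]
    - [[0, 0, 22], [0, 0, -23], 0]
    - [[0, 0, 27.5], [0, 0, -33], 0]
    - [[0, 0.5, 33], [0, 0, -43], 0]
    - [[2, 1, 33], [0, 0, -53], 0]

```text
clock: 14.9
position: [0.5482, 0.1849, 0.3497]
ee_rot: [-3.021, -0.858, -0.014]
force: [1.4, -0.1, -0.7]
width: 0.407
gripper_force: 0.0
```

>>> jog_arm:
  rows:
    - [[2, 0.7, 0], [0, 0, -10], 0]
    - [[6, 0.7, 0], [0, 0, -20], 0]
    - [[11, 0.7, 0], [0, 0, -30], 0]
    - [[15, 0.7, 0], [0, 0, -32], 0]
    - [[17.3, 0.7, 0], [0, 0, -32], 0]
    - [[17.3, 0.7, 0], [0, 0, -32], 0]
    - [[17.3, 0.7, 0], [0, 0, -32], 0]

```text
clock: 15.78
position: [0.7196, 0.1906, 0.3439]
ee_rot: [-3.141, -0.0, 0.001]
force: [-0.3, 0.5, 0.2]
width: 0.004
gripper_force: 0.0
```

Run:
```python
from h import *
c=get("side"); s=get("top"); o=arm.observe(); print(o["position"],o["ee_rot"],o["width"],o["joints"],o["force"])
a=c["img"][100:290,180:480,::-1]; b=s["img"][100:260,170:422,::-1]
cv2.imwrite("pics/c1.png",np.hstack([cv2.resize(a,(400,255),interpolation=2),cv2.resize(b,(400,255),interpolation=2)]))
```

```text
[0.71950959 0.19046608 0.34467327] [-3.14132962e+00 -2.63779839e-04 -4.02745643e-04] 0.008961458353404284 [-0.19185739  0.61875416 -0.2898685   0.99216552  0.16645625  1.5505978
 -2.0041737 ] [-1.41688799 -0.16183117 -0.61284628]
```

View pics/c1.png

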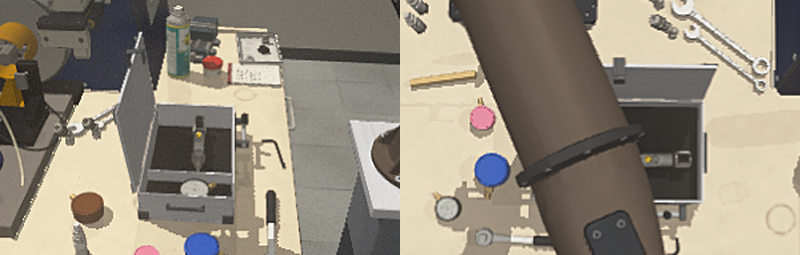

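Gauge dial up in the short bay, injector flat, cover leaning back and the hand behind it. Lowering behind the cover, then pushing it over.

>>> jog_arm:
  rows:
    - [[0, 0, -4], [0, 0, 0], 0]
    - [[0, 0, -8], [0, 0, 0], 0]
    - [[0, 0, -12.2], [0, 0, 0], 0]
    - [[-1, 0, -12.2], [0, 0, 0], 0]
    - [[-2.5, 0, -12.2], [0, 0, 0], 0]
    - [[-3.5, 0, -12.2], [0, 0, 0], 0]
    - [[-4, 0, -12.2], [0, 0, 0], 0]
    - [[-4.5, 0, -12.2], [0, 0, 0], 0]

```text
clock: 16.88
position: [0.6768, 0.1904, 0.2238]
ee_rot: [-3.141, 0.001, -0.007]
force: [6.4, 0.8, 4.6]
width: -0.001
gripper_force: 3.1
```

>>> jog_arm:
  rows:
    - [[-0.7, 0, 0], [0, 0, 0], 0]
    - [[-1.4, 0, 0], [0, 0, 0], 0]
    - [[-2.1, 0, 0], [0, 0, 0], 0]
    - [[-2.8, 0, 0], [0, 0, 0], 0]
    - [[-3.5, 0, 0], [0, 0, 0], 0]
    - [[-4.2, 0, -0.1], [0, 0, 0], 0]
    - [[-4.9, 0, -0.2], [0, 0, 0], 0]
    - [[-5.5, 0, -0.3], [0, 0, 0], 0]

```text
clock: 17.88
position: [0.6215, 0.19, 0.2202]
ee_rot: [-3.141, 0.002, -0.005]
force: [4.4, 0.3, 4.7]
width: 0.002
gripper_force: 2.5
```

>>> jog_arm:
  rows:
    - [[-0.6, 0, -0.1], [0, 0, 0], 0]
    - [[-1.2, 0, -0.2], [0, 0, 0], 0]
    - [[-1.8, 0, -0.4], [0, 0, 0], 0]
    - [[-2.4, 0, -0.6], [0, 0, 0], 0]
    - [[-3, 0, -0.9], [0, 0, 0], 0]
    - [[-3.6, 0, -1.1], [0, 0, 0], 0]
    - [[-4.2, 0, -1.3], [0, 0, 0], 0]
    - [[-4.2, 0, -1.4], [0, 0, 0], 0]

```text
clock: 18.88
position: [0.5773, 0.1903, 0.2046]
ee_rot: [3.141, 0.0, -0.002]
force: [1.4, -1.3, 1.5]
width: 0.004
gripper_force: 0.7
```

>>> jog_arm:
  rows:
    - [[-0.6, 0, -0.35], [0, 0, 0], 0]
    - [[-1.1, 0, -0.7], [0, 0, 0], 0]
    - [[-1.65, 0, -1.0], [0, 0, 0], 0]
    - [[-2.2, 0, -1.4], [0, 0, 0], 0]
    - [[-2.7, 0, -1.8], [0, 0, 0], 0]
    - [[-3.2, 0, -2.2], [0, 0, 0], 0]
    - [[-3.65, 0, -2.7], [0, 0, 0], 0]
    - [[-4.1, 0, -3.15], [0, 0, 0], 0]

```text
clock: 19.88
position: [0.5367, 0.1901, 0.1731]
ee_rot: [3.141, -0.001, -0.001]
force: [0.6, -0.3, 1.2]
width: 0.005
gripper_force: 0.8
```

>>> jog_arm:
  rows:
    - [[-0.45, 0, -0.5], [0, 0, 0], 0]
    - [[-0.85, 0, -1.0], [0, 0, 0], 0]
    - [[-1.25, 0, -1.5], [0, 0, 0], 0]
    - [[-1.6, 0, -2.05], [0, 0, 0], 0]
    - [[-1.95, 0, -2.6], [0, 0, 0], 0]
    - [[-2.3, 0, -3.2], [0, 0, 0], 0]
    - [[-2.6, 0, -3.8], [0, 0, 0], 0]
    - [[-2.85, 0, -4.35], [0, 0, 0], 0]

```text
clock: 20.88
position: [0.5085, 0.1903, 0.1296]
ee_rot: [-3.142, 0.001, 0.0]
force: [0.1, -0.5, 0.2]
width: 0.004
gripper_force: 0.2
```

>>> jog_arm:
  rows:
    - [[-0.15, 0, -0.3], [0, 0, 0], 0]
    - [[-0.25, 0, -0.6], [0, 0, 0], 0]
    - [[-0.35, 0, -0.9], [0, 0, 0], 0]
    - [[-0.45, 0, -1.2], [0, 0, 0], 0]
    - [[-0.55, 0, -1.5], [0, 0, 0], 0]
    - [[-0.65, 0, -1.8], [0, 0, 0], 0]
    - [[-0.75, 0, -2.1], [0, 0, 0], 0]
    - [[-0.8, 0, -2.4], [0, 0, 0], 0]

```text
clock: 21.88
position: [0.5007, 0.1902, 0.1058]
ee_rot: [3.142, -0.001, -0.0]
force: [0.5, -0.0, -0.6]
width: 0.006
gripper_force: 0.0
```

>>> jog_arm:
  rows:
    - [[-0.05, 0, -0.2], [0, 0, 0], 0]
    - [[-0.1, 0, -0.4], [0, 0, 0], 0]
    - [[-0.15, 0, -0.6], [0, 0, 0], 0]
    - [[-0.2, 0, -0.8], [0, 0, 0], 0]
    - [[-0.25, 0, -1.0], [0, 0, 0], 0]
    - [[-0.3, 0, -1.2], [0, 0, 0], 0]
    - [[-0.3, 0, -1.4], [0, 0, 0], 0]
    - [[-0.3, 0, -1.6], [0, 0, 0], 0]

```text
clock: 22.88
position: [0.4978, 0.1902, 0.0899]
ee_rot: [3.142, -0.001, 0.0]
force: [0.4, -0.4, -0.3]
width: 0.006
gripper_force: 0.0
```

>>> jog_arm:
  rows:
    - [[0, 0, -0.1], [0, 0, 0], 0]
    - [[0, 0, -0.2], [0, 0, 0], 0]
    - [[0, 0, -0.3], [0, 0, 0], 0]
    - [[0, 0, -0.4], [0, 0, 0], 0]
    - [[0, 0, -0.5], [0, 0, 0], 0]
    - [[0, 0, -0.6], [0, 0, 0], 0]
    - [[0, 0, -0.7], [0, 0, 0], 0]
    - [[0, 0, -0.8], [0, 0, 0], 0]

```text
clock: 23.88
position: [0.4978, 0.1902, 0.082]
ee_rot: [3.142, -0.001, 0.0]
force: [-0.2, 0.0, -0.5]
width: 0.005
gripper_force: 0.0
```

>>> jog_arm:
  rows:
    - [[0, 0, -0.1], [0, 0, 0], 0]
    - [[0, 0, -0.2], [0, 0, 0], 0]
    - [[0, 0, -0.25], [0, 0, 0], 0]
    - [[0, 0, -0.3], [0, 0, 0], 0]
    - [[0, 0, -0.4], [0, 0, 0], 0]
    - [[0, 0, -0.4], [0, 0, 0], 0]

```text
clock: 24.62
position: [0.4979, 0.1903, 0.0801]
ee_rot: [3.141, -0.001, 0.002]
force: [-8.0, -4.3, 27.6]
width: 0.007
gripper_force: 13.9
```

Run:
```python
from h import *
s=get("side"); t=get("top"); W=cloud(s);W2=cloud(t); o=arm.observe(); print(o["position"],o["force"])
for n,w in(("side",W),("top",W2)):
  for x in (.46,.49,.52,.56,.6,.63):
    k=(abs(w[...,0]-x)<.01)&(w[...,1]>-.07)&(w[...,1]<.06)&(w[...,2]>.05)&(w[...,2]<.12); print(n,x,k.sum(),np.median(w[...,2][k]).round(4) if k.any() else "")
P=W2.reshape(-1,3)
k=(P[:,2]>.088)&(P[:,2]<.105)&(P[:,0]>.40)&(P[:,0]<.445)&(P[:,1]>-.06)&(P[:,1]<.05);print("knob",k.sum(),P[k].mean(0))
a=s["img"][100:290,180:480,::-1]; b=t["img"][100:260,170:422,::-1]
cv2.imwrite("pics/c2.png",np.hstack([cv2.resize(a,(400,255),interpolation=2),cv2.resize(b,(400,255),interpolation=2)]))
```

```text
[0.4978525  0.19025643 0.08009294] [-8.1847785  -4.53459932 27.37182087]
side 0.46 41 0.0783
side 0.49 0 
side 0.52 0 
side 0.56 159 0.0787
side 0.6 164 0.0784
side 0.63 140 0.0783
top 0.46 309 0.0801
top 0.49 308 0.0802
top 0.52 300 0.08
top 0.56 297 0.08
top 0.6 302 0.0799
top 0.63 263 0.0798
knob 25 [ 0.42661321 -0.02044687  0.0944355 ]
```

View pics/c2.png

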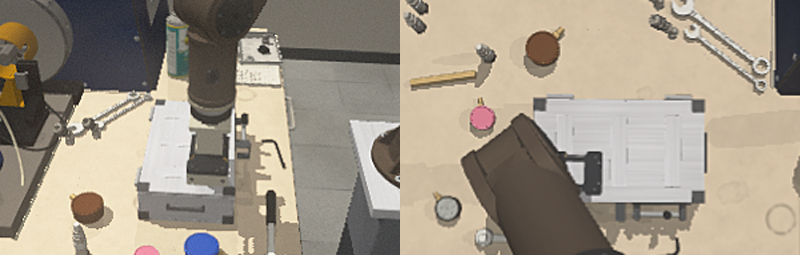

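Cover shut: its outer face reads 0.080 m all over in the top view. The knob is at (0.4266, -0.0204). I'll back off and check heights along the bolt.

>>> jog_arm:
  rows:
    - [[0, 0, 0.3], [0, 0, 0], 0]
    - [[0, 0, 2], [0, 0, 0], 0]
    - [[0, -4, 6], [0, 0, 0], 0]
    - [[0, -9, 8], [0, 0, 0], 0]
    - [[-2, -14, 8], [0, 0, 0], 0]
    - [[-4, -19, 8], [0, 0, 0], 0]
    - [[-6, -23, 8], [0, 0, 0], 0]
    - [[-7.1, -25.5, 8], [0, 0, 0], 0]

```text
clock: 25.72
position: [0.4257, -0.0668, 0.1588]
ee_rot: [3.141, -0.004, 0.0]
force: [0.4, 0.4, 0.2]
width: 0.009
gripper_force: 0.0
```

Run:
```python
from h import *
t=dict(np.load("last_top.npz")); W=cloud(t); o=arm.observe(); print(o["position"],o["force"])
for y in np.arange(-.08,.1,.01):
    r=[]
    for x in np.arange(.405,.45,.01):
        k=(abs(W[...,0]-x)<.005)&(abs(W[...,1]-y)<.005); r.append(round(float(np.nanmax(W[...,2][k])),3) if k.any() else -1)
    print(round(y,2),r)
```

```text
[ 0.42573662 -0.06684394  0.15880997] [0.39040964 0.42161455 0.17974134]
-0.08 [0.002, 0.004, 0.003, 0.005, 0.001]
-0.07 [0.003, 0.001, 0.003, 0.002, 0.082]
-0.06 [0.004, 0.001, 0.0, 0.003, 0.078]
-0.05 [0.004, 0.067, 0.064, 0.064, 0.079]
-0.04 [0.004, 0.003, 0.061, 0.061, 0.079]
-0.03 [0.004, 0.004, 0.097, 0.094, 0.083]
-0.02 [0.005, 0.0, 0.097, 0.098, 0.079]
-0.01 [0.003, 0.003, 0.097, 0.082, 0.07]
-0.0 [0.007, 0.005, 0.061, 0.058, 0.067]
0.01 [0.007, 0.003, 0.061, 0.004, 0.068]
0.02 [0.001, 0.005, 0.064, 0.005, 0.072]
0.03 [0.003, 0.063, 0.07, 0.063, 0.07]
0.04 [0.635, 0.062, 0.064, 0.065, 0.069]
0.05 [0.644, 0.646, 0.004, 0.002, 0.002]
0.06 [0.658, 0.653, 0.082, 0.08, 0.081]
0.07 [0.663, 0.659, 0.621, 0.081, 0.082]
0.08 [0.666, 0.664, 0.632, 0.611, 0.579]
0.09 [0.667, 0.667, 0.637, 0.618, 0.6]
```

>>> jog_arm:
  rows:
    - [[0.1, 0, -4], [0, 0, 0], 0]
    - [[0.1, 0, -7.9], [0, 0, 0], 0]
    - [[0.1, 0, -7.9], [0, 0, 0], 0]
    - [[0.1, 0.5, -7.9], [0, 0, 0], 0]
    - [[0.1, 1, -7.9], [0, 0, 0], 0]
    - [[0.1, 1.5, -7.9], [0, 0, 0], 0]
    - [[0.1, 2, -7.9], [0, 0, 0], 0]
    - [[0.1, 2.5, -7.9], [0, 0, 0], 0]

```text
clock: 26.72
position: [0.4281, -0.0397, 0.0794]
ee_rot: [3.141, -0.001, 0.001]
force: [0.6, -2.3, 1.9]
width: 0.008
gripper_force: 1.1
```

>>> jog_arm:
  rows:
    - [[0, 0.4, 0], [0, 0, 0], 0]
    - [[0, 0.8, 0], [0, 0, 0], 0]
    - [[0, 1.2, 0], [0, 0, 0], 0]
    - [[0, 1.6, 0], [0, 0, 0], 0]
    - [[0, 2, 0], [0, 0, 0], 0]
    - [[0, 2.3, 0], [0, 0, 0], 0]
    - [[0, 2.5, 0], [0, 0, 0], 0]
    - [[0, 2.5, 0], [0, 0, 0], 0]

```text
clock: 27.72
position: [0.4277, -0.0146, 0.079]
ee_rot: [-3.141, 0.0, 0.0]
force: [-0.1, -0.7, 1.7]
width: 0.004
gripper_force: 0.3
```

>>> jog_arm:
  rows:
    - [[0, 0.2, 0], [0, 0, 0], 0]
    - [[0, 0.4, 0], [0, 0, 0], 0]
    - [[0, 0.5, 0], [0, 0, 0], 0]
    - [[0, 0.6, 0], [0, 0, 0], 0]
    - [[0, 0.7, 0], [0, 0, 0], 0]
    - [[0, 0.7, 0], [0, 0, 0], 0]

```text
clock: 28.48
position: [0.4276, -0.0096, 0.079]
ee_rot: [3.14, -0.003, -0.001]
force: [-0.4, -10.1, 2.0]
width: -0.001
gripper_force: 5.0
```

>>> jog_arm:
  rows:
    - [[0, -0.5, 0], [0, 0, 0], 0]
    - [[0, -1.5, 0], [0, 0, 0], 0]
    - [[0, -2, 4], [0, 0, 0], 0]
    - [[0, -5, 9], [0, 0, 0], 0]
    - [[0, -10, 14], [0, 0, 0], 0]
    - [[0, -16, 18], [0, 0, 0], 0]
    - [[-3, -22, 20], [0, 0, 0], 0]
    - [[-3, -24, 20], [0, 0, 0], 0]

```text
clock: 29.48
position: [0.3968, -0.2506, 0.2806]
ee_rot: [3.14, -0.004, 0.003]
force: [0.5, 0.4, 0.0]
width: 0.004
gripper_force: 0.0
```

Run:
```python
from h import *
t=get("top"); s=get("side"); W=cloud(t); P=W.reshape(-1,3)
k=(P[:,2]>.088)&(P[:,2]<.105)&(P[:,0]>.40)&(P[:,0]<.445)&(P[:,1]>-.06)&(P[:,1]<.1);print("knob",k.sum(),P[k].mean(0))
k=(P[:,0]>.45)&(P[:,0]<.63)&(P[:,1]>-.08)&(P[:,1]<.22);print("cover z",np.percentile(P[k,2][~np.isnan(P[k,2])],[2,50,98]))
for x0 in (.46,.6):
    k=(abs(P[:,0]-x0-.01)<.01)&(P[:,1]>-.08)&(P[:,1]<.22);print(np.nanmedian(P[k,2]))
cv2.imwrite("pics/end.png",np.hstack([cv2.resize(t["img"][110:270,140:430,::-1],(400,220)),cv2.resize(s["img"][130:350,220:480,::-1],(260,220))]))
```

```text
knob 24 [0.4263292  0.01484091 0.09503663]
cover z [0.07552152 0.08016673 0.08477369]
0.08009595607602703
0.08021438737147082
```

View pics/end.png

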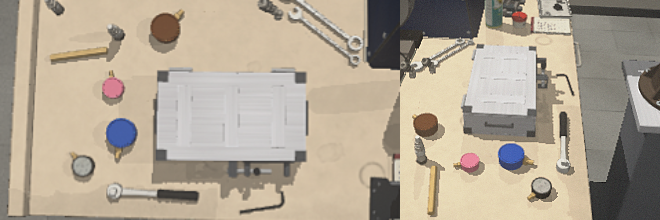

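The knob has moved 35.3 mm, so the bolt is home. The cover is level at 80 mm, and nothing else has been disturbed.

```bash
python3 -c "
from cell import arm; print(arm.sign_off())"
```

```text
the job is handed in; nothing more can be done
None
```

The injector and gauge are packed, the cover was lowered slowly and is shut level at 80 mm, the bolt is fully home after 35 mm of travel, and the job is handed in at about 30 s.

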